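# Sort remotes and battery tube into the cabinet tray and shut the cabinet

### The arm

A 7-joint arm with a two-finger parallel gripper is mounted at the origin on the work surface. World frame = base frame: x ahead of the robot, y to its left, z up, the work surface at z = 0. Lengths are in m, angles in degrees, forces in N, time in s.
With the tool pointing down it reaches from about 0.425 to 0.95 m from the base axis. Payload 16.7 kg.
Tool frame: the origin (TCP) lies at the very end of the fingers, on their centre line; the grasp point (between the pads) lies 19 mm behind it; z points along the fingers, y is the line along which they close (so a half turn about z gives the same grasp; the last joint's range is limited). The gripper opens to 94 mm and grips with 3 to 60 N. Pads are 16 mm wide; open, the fingers measure 119 mm over their backs; the gripper's body (75 mm by 177 mm) begins 78 mm behind the grasp point.
Start: joints at [61.793, 24.414, 4.234, 92.017, -1.954, 63.644, -3.845], TCP at [0.227, -0.636, 0.205] pointing down, gripper open.
Joint ranges: [-163.25, 163.25], [-28.42, 122.38], [-70.27, 78.77], [12.13, 141.07], [-58.53, 238.53], [9.26, 117.41], [-156.51, 156.51]. Speed limits (degrees/s): [108.29, 108.29, 136.94, 136.94, 172.46, 172.46, 172.46].

### API

Orientations are given as [roll, pitch, yaw] about the fixed x, y, z axes, in that order (R = Rz(yaw) Ry(pitch) Rx(roll)).
In Python, from workcell import manip, gripper_to, imaging, workorder, finder gives the robot as it stands. The module is installed in compiled form; this text tells all that it offers. Calls block until the motion is done:
- manip.goto(position, orientation): joint-space move of the TCP to a pose.
- manip.move_linear(position, feed=0.15, frame=None, until_force=None): straight line of the TCP; frame=None keeps the orientation; feed is the mean speed in m/s. With until_force (N) it stops when the force on the tool has changed by that much, and returns True; else False.
- manip.move_joints(angles): joint-space move.
- gripper_to(opening, newtons=None): finger opening in m; newtons is the grip in N (None keeps the last); returns when the fingers have stopped.
- manip.sleep(seconds).
- manip.inverse_kinematics(position, orientation): joint angles nearest the present ones, or None.
- manip.observe(): the state.
- imaging.get_image(name): name is "scene" or "top" or "wrist"; returns the picture (384x512x3 uint8, red, green, blue); there is no depth.
- imaging.camera_params(name): a dict with "mtx" (3x3 intrinsics, pixels), "rvec" (rotation vector, rad) and "tvec" (3), from world to camera coordinates, as OpenCV has them. Camera axes: x right, y down, z forward; pixel columns grow to the right and rows downward; lengths in m; the calibration is good to about 2 mm. A picture is of the moment at which its call begins: read the wrist's pose just before it. camera_params takes no time and is no camera call; for the wrist camera it gives the pose at the moment of the call.
A pose or a line that the arm cannot do raises manip.PlanningError and nothing moves.
- workorder.close_job(): hands the job in; it is judged then, once.
Trained networks look in the newest picture that a camera, given by its name, has taken for a name from the list of things; names that differ only in an ending like _2 or _b are one class to them, and where a whole thing is asked for, a point or a joint stands for the part that bears it (a point fixed in the world has none). Each returns a list of dicts, best first, with "p" (0 to 1); they miss things now and then, are a little off and sometimes report something else, mostly with a low value. They report only what shows in the picture. A call takes as long as a camera call. They do not tell look-alikes from the thing itself.
- finder.boxes_of(camera, thing): "rect" ([left, top, width, height] in pixels, round what is visible of it).
- finder.mark_of(camera, thing): "centre" ([column, row] in pixels: a listed point, or the origin of a listed thing).
The state is a dict: "time_s": time; "joint_pos": joint angles; "qvel": joint speeds; "tau": joint torques, N m; "position": TCP position; "orientation": TCP orientation; "wrist_force": force on the tool from outside, world axes, zero at the start; "torque": the same for the moment, N m; "opening": finger opening in m; "gripper_force": force on a finger pad.
Only numpy, scipy, OpenCV 4.12 (cv2) and the standard library are available. Lean on these libraries where they do the work, as an engineer would, in place of code of your own. Each camera call takes 0.05 s, during which the arm holds its last target. There are 200 camera calls.

### The job

Put the two remotes and the battery tube that lie about on the sideboard away in the small cabinet's pull-out tray: lay both remotes flat, buttons up and side by side, in the wide grey-lined compartment, and lay the tube down in the narrow blue-lined one beside the spare tube already there, without dropping or stacking anything. Then slide the tray fully home and swing the cabinet door gently all the way shut. Leave the hub, the porcelain bird and everything else where they are.

Things in the scene. Friction and masses are not known exactly. Their poses are not given: they have to be found in the camera images.
- cabinet: Small light-oak cabinet fixed on the black sideboard, 220 deep x 321 wide x 200 mm high, ahead and left of the robot, its open front turned to the robot. Origin: centre of its underside, on the sideboard (z = 0). x points from front to back, y to its left as the robot sees it, z up; front plane at x = -110 mm, underside of its top board at 186 mm.
- tray (a joint): Slide of the oak pull-out tray in the cabinet's upper part, in m: 0 = fully home (front panel flush with the cabinet front), 0.200 = fully out towards the robot (the cabinet's -x). Starts 0.190 to 0.200 out. Friction about 2 N plus light damping; stays where it is left. While the tray stands out the door cannot shut. 205 long x 285 wide, underside 122, wall rims 162 mm above the sideboard.
- remote_bin (a point): Centre of the floor of the tray's wide compartment (grey lining, on the tray's right as the robot sees it), 128 mm above the sideboard. Axes as the cabinet's. Inside 189 (x) x 165 mm (y), walls 34 mm high, 6 mm thick.
- tube_bin (a point): Centre of the floor of the tray's narrow compartment (blue lining, on the tray's left), 128 mm above the sideboard. Axes as the cabinet's. The compartment is 189 (x) x 102 mm (y) inside, with walls 34 mm high.
- tray_front (a point): Middle of the outer (robot-side) face of the tray's front panel, 138 mm above the sideboard (10 above the tray floor). Axes as the cabinet's: pushing along +x slides the tray home. The panel is 291 wide, 10 mm thick, from 122 to 162 mm above the sideboard; a finger scoop lowers its top to 152 mm over the middle 90 mm.
- door (a joint): Hinge of the cabinet's oak swing door, rad: 0 = shut, growing as it opens, at most 2.0; starts at 1.6 to 1.95. Vertical axis at the cabinet's front left edge; the free edge swings towards the robot. Friction 0.06 N m plus light damping; stays where it is left. Panel 319 wide, 16 mm thick, from 4 to 198 mm above the sideboard; shut, its inner face is 3 mm before the cabinet front.
- door_hinge (a point): Point on the vertical hinge axis of the door (mid-thickness of the panel, at the cabinet's front left edge), 198 mm above the sideboard. Axes as the cabinet's.
- door_push (a point): Point on the door's outer face, 200 mm from the hinge axis towards the free edge, 165 mm above the sideboard. Turns with the door: +x points into the panel (push this way to close), +y along the panel to the hinge. The face is 8 mm outside the plane through the hinge axis. A brass knob stands 25 mm proud of it, 292 mm from the hinge, at 105 mm height.
- remote_tv: Dark grey television remote with light buttons and a red power key, 165 (x) x 44 (y) x 20 mm (z), about 120 g. Origin: centre of its underside. Lies on the sideboard with buttons up (+z) at the start, on the robot's right.
- remote_slim: Slim white remote with dark buttons and a red power key, 145 (x) x 36 (y) x 16 mm (z), about 75 g. Origin: centre of its underside. Lies buttons up (+z) at the start, on the robot's right.
- tube_orange: Clear round battery tube with a green cell inside and square orange end caps, 78 mm long (along x), caps 24 x 24 x 10 mm, tube 21 mm in diameter between them, about 62 g. Origin: centre of the underside as it starts, lying on its caps, on the sideboard to the robot's right, to be put away.
- tube_orange_center (a point): Middle of the orange-capped battery tube, on its axis, 12 mm above whatever it lies on. Axes as its body's: x along the tube.
- tube_yellow: Clear round battery tube with a green cell inside and square yellow end caps, 78 mm long (along x), caps 24 x 24 x 10 mm, tube 21 mm in diameter between them, about 62 g. Origin: centre of the underside as it starts, lying on its caps, already in the rear part of the tray's narrow compartment, roughly across it (along the cabinet's y), to stay in it.
- tube_yellow_center (a point): Middle of the yellow-capped battery tube, on its axis, 12 mm above whatever it lies on. Axes as its body's: x along the tube.
- hub: Grey plastic hub, a plain box 105 (x) x 45 (y) x 22 mm with dark ports in one side and no buttons. Origin: centre of its underside. Lies among the remotes and the tube; not to be put away.
- bird: White porcelain bird with an orange beak, about 115 long x 54 wide x 75 mm high, standing on the cabinet's top, behind its middle. Origin: centre of its underside.
- vase: Stainless steel vase, 84 mm in diameter, 200 mm high, at the left end of the sideboard. Origin: centre of its underside.
- key_bowl: Blue ceramic bowl, 120 mm in diameter, 42 mm high, at the back to the right of the cabinet. Origin: centre of its underside.
- glasses_case: Brown spectacle case, 160 (x) x 62 x 40 mm, near the robot on the right. Origin: centre of its underside.
- coasters: Stack of round cork coasters, 96 mm in diameter, 24 mm high, at the right. Origin: centre of its underside.
Things that resemble listed ones, but are neither listed nor needed, are in the scene too. Leave any black or red look-alike of the tube_orange alone.

How it is judged (in metres and radians):
At the end, for the whole second after the job is handed in: Both remotes flat (0.12 rad), buttons up, on the floor (within 9 mm) of the wide compartment; both tubes lying (0.15 rad) on the floor of the narrow one, middles under 22 mm above it; all at rest; tray home within 8 mm; door shut within 0.035 rad (x of remote_tv in the frame of remote_bin between -0.095 and 0.095 m and y of remote_tv in the frame of remote_bin between -0.083 and 0.083 m and z of remote_tv in the frame of remote_bin between -0.006 and 0.009 m and angle between each of remote_tv, remote_slim's own z axis and vertical below 0.12 rad and x of remote_slim in the frame of remote_bin between -0.095 and 0.095 m and y of remote_slim in the frame of remote_bin between -0.083 and 0.083 m and z of remote_slim in the frame of remote_bin between -0.006 and 0.009 m and x of tube_orange_center in the frame of tube_bin between -0.095 and 0.095 m and y of tube_orange_center in the frame of tube_bin between -0.052 and 0.052 m and z of tube_orange_center in the frame of tube_bin between 0 and 0.022 m and angle between tube_orange's own x axis and vertical between 1.42 and 1.72 rad and x of tube_yellow_center in the frame of tube_bin between -0.095 and 0.095 m and y of tube_yellow_center in the frame of tube_bin between -0.052 and 0.052 m and z of tube_yellow_center in the frame of tube_bin between 0 and 0.022 m and angle between tube_yellow's own x axis and vertical between 1.42 and 1.72 rad and value of joint tray below 0.008 m and value of joint door below 0.035 rad and linear speed of each of remote_tv, remote_slim, tube_orange, tube_yellow below 0.03 m/s); the robot touches nothing.
It fails at once if a remote or tube is dropped into the tray (faster than 0.8 m/s within 35 mm of its floor) ((x of remote_tv in the frame of remote_bin between -0.1 and 0.1 m and y of remote_tv in the frame of remote_bin between -0.083 and 0.191 m and z of remote_tv in the frame of remote_bin between -0.01 and 0.035 m and linear speed of remote_tv above 0.8 m/s) or (x of remote_slim in the frame of remote_bin between -0.1 and 0.1 m and y of remote_slim in the frame of remote_bin between -0.083 and 0.191 m and z of remote_slim in the frame of remote_bin between -0.01 and 0.035 m and linear speed of remote_slim above 0.8 m/s) or (x of tube_orange_center in the frame of remote_bin between -0.1 and 0.1 m and y of tube_orange_center in the frame of remote_bin between -0.083 and 0.191 m and z of tube_orange_center in the frame of remote_bin between -0.01 and 0.035 m and linear speed of tube_orange above 0.8 m/s) or (x of tube_yellow_center in the frame of remote_bin between -0.1 and 0.1 m and y of tube_yellow_center in the frame of remote_bin between -0.083 and 0.191 m and z of tube_yellow_center in the frame of remote_bin between -0.01 and 0.035 m and linear speed of tube_yellow above 0.8 m/s)).
It fails at once if the door is slammed (closing faster than 2.5 rad/s) (velocity of joint door below -2.5 rad/s).
It fails at once if the porcelain bird is moved by more than 15 mm or tipped (distance of bird from where it was at the start of the episode above 0.015 m or angle between bird's own z axis and vertical above 0.3 rad).
It fails at once if the hub, vase, bowl, glasses case or coasters are moved by more than 30 mm or tipped (distance of any of hub, vase, key_bowl, glasses_case, coasters from where it was at the start of the episode above 0.03 m or angle between any of hub, vase, key_bowl, glasses_case, coasters's own z axis and vertical above 0.3 rad).
It also fails if it takes over 72 s, if anything falls off the work surface, if the arm or the gripper's body presses on something with over 40 N, if the wrist force passes 120 N, or if a joint passes its speed limit or range.

## Working session

There is one attempt and no reset: what is moved stays moved. The work goes in short steps, each a Python script; the robot and the scene stay as the last script left them, time stands still between calls to the robot, and variables do not carry over. Pictures are saved under pics/ and viewed, at most 10 in all, crops included, and the job is handed in when it is done.

```bash
mkdir -p pics
cat > h.py <<'E'
import numpy as np, cv2
from workcell import manip, gripper_to, imaging, workorder, finder
def cam(n):
    p=imaging.camera_params(n); return np.array(p["mtx"],float),np.array(p["rvec"],float).reshape(3),np.array(p["tvec"],float).reshape(3)
def ray(c,px):
    K,r,t=c; R=cv2.Rodrigues(r)[0]
    d=R.T@np.linalg.solve(K,[px[0],px[1],1.]); return -R.T@t,d/np.linalg.norm(d)
def atz(c,px,z):
    o,d=ray(c,px); return o+d*(z-o[2])/d[2]
def tri(rs):
    A=sum(np.eye(3)-np.outer(d,d) for o,d in rs); b=sum((np.eye(3)-np.outer(d,d))@o for o,d in rs)
    return np.linalg.solve(A,b)
def proj(c,P): return cv2.projectPoints(np.array(P,float).reshape(-1,1,3),c[1],c[2],c[0],None)[0].reshape(-1,2)
def save(n,img): cv2.imwrite("pics/"+n+".png",cv2.cvtColor(img,cv2.COLOR_RGB2BGR))
E
python3 - <<'E'
from h import *
np.set_printoptions(precision=3,suppress=True)
a=imaging.get_image("scene"); b=imaging.get_image("top")
both=np.hstack([a,b]); save("a",cv2.resize(both,(800,300),interpolation=cv2.INTER_AREA)); save("top",cv2.resize(b,(800,600)))
save("scene",cv2.resize(a,(800,600)))
cs={n:cam(n) for n in("scene","top")}
for n in cs: print(n,ray(cs[n],(256,192)))
for t in ["cabinet","remote_bin","tube_bin","tray_front","door_hinge","door_push","remote_tv","remote_slim","tube_orange","tube_orange_center","tube_yellow_center","hub","bird"]:
    m={n:finder.mark_of(n,t) for n in cs}
    for n in m: print(t,n,[(np.round(x["centre"],1).tolist(),round(x["p"],2)) for x in m[n][:4]])
    if all(m.values()): print("   tri",tri([ray(cs[n],m[n][0]["centre"]) for n in cs]))
print(manip.observe()["time_s"])
E
```

```text
scene (array([ 0.988, -0.741,  1.427]), array([-0.273,  0.496, -0.824]))
top (array([0.389, 0.039, 1.551]), array([ 0.122, -0.001, -0.993]))
cabinet scene [([240.2, 123.1], 0.23)]
cabinet top [([220.2, 156.6], 0.95)]
   tri [0.569 0.089 0.477]
remote_bin scene [([263.5, 191.2], 0.91), ([241.0, 267.2], 0.23)]
remote_bin top [([250.8, 190.7], 0.76)]
   tri [0.573 0.061 0.118]
tube_bin scene [([267.2, 155.5], 0.83)]
tube_bin top [([221.1, 200.3], 0.6)]
   tri [0.525 0.178 0.159]
tray_front scene []
tray_front top [([247.4, 216.9], 0.75)]
door_hinge scene [([294.3, 130.4], 0.65), ([332.9, 170.8], 0.43)]
door_hinge top []
door_push scene [([238.7, 123.4], 0.61)]
door_push top [([200.6, 236.8], 0.9), ([375.0, 223.3], 0.61), ([194.8, 189.8], 0.54)]
   tri [0.372 0.25  0.177]
remote_tv scene [([239.7, 269.1], 0.6), ([300.3, 110.3], 0.39)]
remote_tv top [([305.2, 186.6], 0.67)]
   tri [ 0.614 -0.182 -0.013]
remote_slim scene [([175.2, 276.1], 0.88)]
remote_slim top [([336.8, 218.2], 0.57)]
   tri [ 0.463 -0.319  0.029]
tube_orange scene [([226.8, 297.6], 0.73), ([234.9, 332.2], 0.65), ([193.3
[... 244 characters left out ...]
32.1], 0.46), ([281.6, 161.7], 0.46)]
tube_orange_center top [([331.9, 181.6], 0.59), ([349.9, 160.4], 0.59), ([284.2, 155.9], 0.59), ([133.3, 208.3], 0.2)]
   tri [ 0.678 -0.338 -0.199]
tube_yellow_center scene [([281.1, 161.1], 0.52), ([278.4, 161.9], 0.37)]
tube_yellow_center top [([211.5, 189.6], 0.4), ([303.5, 184.4], 0.35), ([373.5, 221.4], 0.16)]
   tri [0.568 0.22  0.111]
hub scene [([194.7, 242.5], 0.76), ([138.6, 256.5], 0.68), ([281.3, 159.8], 0.59), ([225.8, 297.4], 0.4)]
hub top [([301.0, 223.6], 0.53)]
   tri [ 0.437 -0.168 -0.007]
bird scene [([238.3, 268.1], 0.73), ([331.1, 171.3], 0.64)]
bird top [([217.9, 138.5], 0.58), ([371.4, 223.0], 0.46)]
   tri [0.708 0.019 0.021]
1.4
```

View pics/top.png

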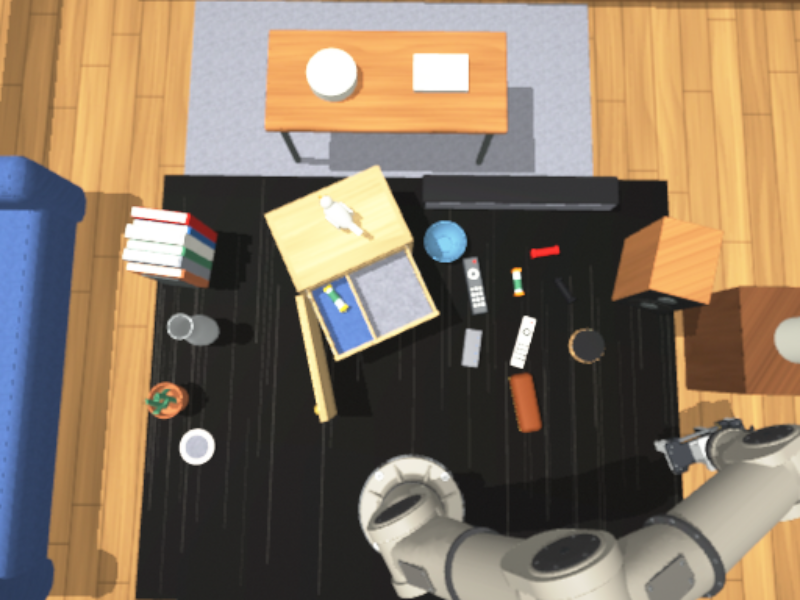

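View pics/scene.png

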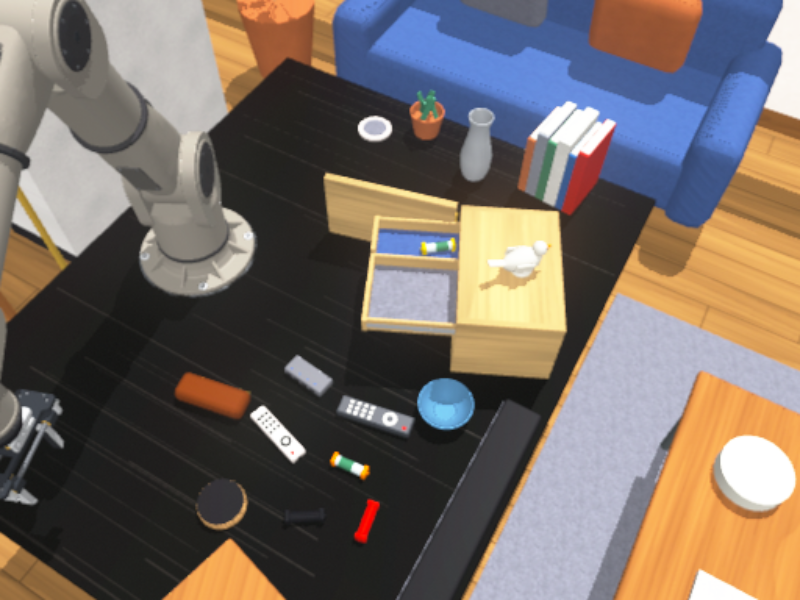

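The top view (800x600 picture) shows the tray out, with yellow tube at (335,298). The TV remote is at (475,285), the slim remote at (523,342), the grey hub at (472,348) and the glasses case at (525,402).

Tube candidates: green cell with orange caps at (517,282), red at (545,252), black at (565,290). The first one fits: clear tube, green cell, orange caps. In the scene view it is at (350,465). Next I segment the objects, fit the cabinet, and crop the tube.

```bash
cat > fit.py <<'E'
from h import *
from scipy.optimize import least_squares
np.set_printoptions(precision=4,suppress=True)
s=512/800
cs={n:cam(n) for n in("scene","top")}
im={n:imaging.get_image(n) for n in cs}
# cabinet fit from corners seen (800x600 px)
def cab(p):
    x,y,yaw,tr,dr=p; c,S=np.cos(yaw),np.sin(yaw)
    L=lambda a,b,z:[x+c*a-S*b,y+S*a+c*b,z]
    f=-.110-tr
    a=-.110-.011; h=.1605 # door plane axis
    D=lambda u,o,z:L(a-u*np.sin(dr)-o*np.cos(dr), h-u*np.cos(dr)+o*np.sin(dr), z)
    return dict(rl=L(.11,.1605,.2),rr=L(.11,-.1605,.2),fr=L(-.11,-.1605,.2),fl=L(-.11,.1605,.2),
      tl=L(f,.1455,.162),tR=L(f,-.1455,.162),do=D(.319,.008,.198),di=D(.319,-.008,.198),hinge=D(0,0,.198),
      rbin=L(f+.1045,-.0545,.128),tbin=L(f+.1045,.085,.128),front=L(f,0,.138))
obs={"top":dict(rl=(265,213),rr=(378,167),fr=(413,243),fl=(297,290),tl=(337,358),tR=(438,313),do=(320,420),di=(335,417)),
 "scene":dict(fl=(460,206),rl=(558,210),rr=(566,330),fr=(453,325),tl=(374,217),tR=(363,328),di=(326,175))}
def res(p):
    q=cab(p); return np.concatenate([(proj(cs[n],q[k])[0]/s-np.array(v)) for n in obs for k,v in obs[n].items()])
r=least_squares(res,[.65,.1,.4,.195,1.8],loss="soft_l1")
print("cab",r.x,"res",np.round(r.fun,1))
for k,v in cab(r.x).items(): 
    if k in("rbin","tbin","front","hinge","do"): print(k,np.array(v))
np.save("cab.npy",r.x)
seeds={"tv":((475,285),(376,416),.02,.165,.044),"slim":((523,342),(278,433),.016,.145,.036),"tube":((517,282),(350,465),.024,.078,.024),"hub":((472,348),(309,376),.022,.105,.045),"yellow":((335,298),(438,246),0,0,0)}
for k,(a,b,h,l,w) in seeds.items():
    if k=="yellow":
        print(k,tri([ray(cs["top"],np.array(a)*s),ray(cs["scene"],np.array(b)*s)]));continue
    cen={}
    for n,px in(("top",a),("scene",b)):
        m=(im[n].max(2)>55).astype(np.uint8)
        m=cv2.morphologyEx(m,cv2.MORPH_CLOSE,np.ones((3,3)))
        N,lab,st,ct=cv2.connectedComponentsWithStats(m); p=np.array(px)*s
        ys,xs=np.nonzero(lab); j=np.argmin((xs-p[0])**2+(ys-p[1])**2); i=lab[ys[j],xs[j]]
        yy,xx=np.nonzero(lab==i); pts=np.float32(np.c_[xx,yy])
        rect=cv2.minAreaRect(pts); cen[n]=rect[0]
        W=np.array([atz(cs[n],q,h)[:2] for q in cv2.boxPoints(rect)]); e=[W[1]-W[0],W[2]-W[1]]
        e=sorted(e,key=np.linalg.norm)
        print(k,n,"px",np.round(rect[0],1),len(xx),"xy@mid",atz(cs[n],rect[0],h*.6)[:2],"dims",np.linalg.norm(e[1]),np.linalg.norm(e[0]),"yaw",np.degrees(np.arctan2(e[1][1],e[1][0]))%180)
    print("   tri",tri([ray(cs[n],cen[n]) for n in cen]))
c=im["top"][145:215,280:385]; d=im["scene"][255:360,165:260]
save("crop",np.hstack([cv2.resize(c,(420,280),interpolation=3),cv2.resize(d,(253,280),interpolation=3)]))
E
python3 fit.py
```

```text
cab [0.7417 0.1962 0.4394 0.1942 1.7923] res [-0.5  0.9  0.4 -3.1  0.7 -3.6  1.1  1.  -0.9  1.3  1.5 -0.7  0.4  2.
 -8.2  3.7  1.2 -0.3  0.3  2.   0.   2.   3.6 -0.8  2.  -0.9 -0.5 -6.6
 -2.2  2.5]
do [0.2507 0.2289 0.198 ]
hinge [0.5639 0.29   0.198 ]
rbin [0.5842 0.062  0.128 ]
tbin [0.5248 0.1882 0.128 ]
front [0.4664 0.0668 0.138 ]
tv top px [293.1 171.2] 1007 xy@mid [ 0.6738 -0.1289] dims 0.29736264839681364 0.12667900845537067 yaw 26.010382918031723
tv scene px [239.8 265.6] 662 xy@mid [ 0.6206 -0.1755] dims 0.16820174277889402 0.048331319616847265 yaw 9.831304572245244
   tri [ 0.6467 -0.1517  0.0128]
slim top px [333.7 239.2] 934 xy@mid [ 0.3726 -0.3073] dims 0.3221646699218115 0.09692516745974734 yaw 1.532806201455088
slim scene px [156.4 263.5] 1483 xy@mid [ 0.3732 -0.3076] dims 0.3417888688496539 0.0969378922787749 yaw 179.8063140051841
   tri [ 0.3727 -0.3074  0.0087]
tube top px [331. 180.] 122 xy@mid [ 0.6353 -0.2981] dims 0.08271864452984802 0.03217926580269921 yaw 3.1108193580456884
tube scene px [223.7 297.6] 231 xy@mid [ 0.6338 -0.2984] dims 0.0880243086713995 0.03405702339739856 yaw 4.842305359275114
   tri [ 0.6346 -0.2983  0.0155]
hub top px [301.5 222.2] 285 xy@mid [ 0.445  -0.1654] dims 0.10839365096008446 0.05021938937493457 yaw 172.74096737514262
hub scene px [197.1 239.8] 437 xy@mid [ 0.4429 -0.1658] dims 0.11790511996443244 0.05413579775419353 yaw 172.1118703677748
   tri [ 0.4442 -0.1658  0.0146]
yellow [0.5642 0.2077 0.1416]
```

View pics/crop.png

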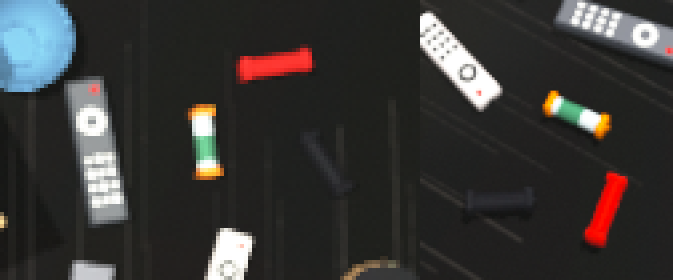

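Crop confirms it: the clear tube with a green cell and orange caps is at top px (517,282), separate from the red and black look-alikes. The cabinet fit is consistent (tray 0.194, door 1.79, yaw 25°). The table heights check out too. Now two wrist views over the objects to refine.

```bash
cat > meas.py <<'E'
from h import *
np.set_printoptions(precision=4,suppress=True)
guess={"tv":(.6206,-.1755,.02,.165,.044),"slim":(.51,-.30,.016,.145,.036),"tube":(.6345,-.298,.024,.078,.024)}
V=[]
for k,p in enumerate([(.55,-.27,.42),(.60,-.22,.36)]):
    manip.goto(p,[180,0,0]) if k==0 else manip.move_linear(p,.2)
    manip.sleep(.15); c=cam("wrist"); V.append((c,imaging.get_image("wrist")))
print(ray(V[0][0],(256,192)))
save("w0",V[0][1]); save("w1",V[1][1])
import pickle; pickle.dump(V,open("V.pkl","wb"))
for k,(x,y,h,l,w) in guess.items():
    rs=[]
    for c,im in V:
        m=(im.max(2)>60).astype(np.uint8); m=cv2.morphologyEx(m,cv2.MORPH_CLOSE,np.ones((5,5)))
        N,lab,st,ct=cv2.connectedComponentsWithStats(m); p=proj(c,(x,y,h))[0]
        ys,xs=np.nonzero(lab); j=np.argmin((xs-p[0])**2+(ys-p[1])**2); i=lab[ys[j],xs[j]]
        rect=cv2.minAreaRect(np.float32(np.c_[xs,ys][lab[ys,xs]==i])); rs.append(ray(c,rect[0]))
        W=np.array([atz(c,q,h*.8)[:2] for q in cv2.boxPoints(rect)]); e=sorted([W[1]-W[0],W[2]-W[1]],key=np.linalg.norm)
        print(k,"seed",np.round(p),"px",np.round(rect[0]),"xy",atz(c,rect[0],h*.6)[:2],"dims",np.linalg.norm(e[1]),np.linalg.norm(e[0]),"yaw",np.degrees(np.arctan2(e[1][1],e[1][0])))
    print("   tri",tri(rs))
print(manip.observe()["time_s"])
save("w",cv2.resize(np.hstack([V[0][1],V[1][1]]),(800,300),interpolation=3))
E
python3 meas.py
```

```text
(array([ 0.6176, -0.2708,  0.5992]), array([-0.2307, -0.0091, -0.973 ]))
tv seed [202. 118.] px [204. 150.] xy [ 0.5621 -0.1767] dims 0.3937103194800948 0.07442780583549835 yaw -179.463330081531
tv seed [226. 149.] px [226. 174.] xy [ 0.5758 -0.1745] dims 0.36805916281525747 0.07296815537892662 yaw 179.70954754994773
   tri [ 0.5544 -0.1621 -0.0966]
slim seed [268. 177.] px [256. 192.] xy [ 0.4788 -0.2753] dims 0.879493058282915 0.8159200274326168 yaw -90.10074474411135
slim seed [297. 210.] px [256. 192.] xy [ 0.5434 -0.2257] dims 0.7927687602622285 0.7343670583049128 yaw -90.11217897519107
   tri [ 4.523  -0.1123 17.1336]
tube seed [268. 110.] px [267. 110.] xy [ 0.6358 -0.2964] dims 0.0854153393250149 0.027884570436781032 yaw -174.55534596981002
tube seed [299. 141.] px [297. 140.] xy [ 0.6357 -0.2967] dims 0.08584065254420505 0.030111541138432604 yaw -174.78970254154376
   tri [ 0.6358 -0.2964  0.0161]
4.4417
```

View pics/w.png

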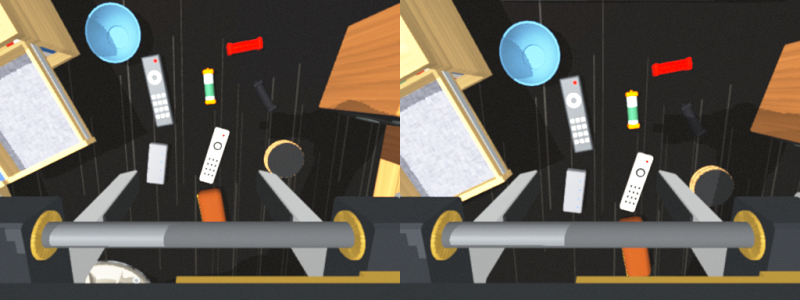

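The wrist views show the TV remote at (157,90), slim at (214,156) and orange tube at (209,86) in the left half. The hub (157,163) and case (210,205) got merged into the neighbouring blobs by the mask. I'll re-segment more tightly.

```bash
cat > seg.py <<'E'
from h import *
import pickle
np.set_printoptions(precision=4,suppress=True)
V=pickle.load(open("V.pkl","rb"))
guess={"tv":(.625,-.177,.02,.165,.044,(157,90)),"slim":(.51,-.30,.016,.145,.036,(214,156)),"tube":(.6357,-.2965,.024,.078,.024,(209,86))}
for k,(x,y,h,l,w,p0) in guess.items():
    X=atz(V[0][0],np.array(p0)*1.28,h); rs=[]
    for c,im in V:
        f=im.astype(int); m=((f.max(2)>75)&((k=="tube")|(f[...,0]-f[...,2]<60)|(f[...,1]<60)&(f[...,0]>140))).astype(np.uint8)
        if k!="tube": m=cv2.morphologyEx(m,cv2.MORPH_CLOSE,np.ones((2,2)))
        p=proj(c,X)[0]; N,lab,st,ct=cv2.connectedComponentsWithStats(m,connectivity=4)
        ys,xs=np.nonzero(lab); j=np.argmin((xs-p[0])**2+(ys-p[1])**2); i=lab[ys[j],xs[j]]
        mm=cv2.morphologyEx((lab==i).astype(np.uint8),cv2.MORPH_OPEN,np.ones((3,3)))
        yy,xx=np.nonzero(mm); rect=cv2.minAreaRect(np.float32(np.c_[xx,yy])); rs.append(ray(c,rect[0]))
        W=np.array([atz(c,q,h*.8)[:2] for q in cv2.boxPoints(rect)]); e=sorted([W[1]-W[0],W[2]-W[1]],key=np.linalg.norm)
        print(k,"px",np.round(rect[0]),"xy",atz(c,rect[0],h*.7)[:2],"dims",np.linalg.norm(e[1]),np.linalg.norm(e[0]),"yaw",(np.degrees(np.arctan2(e[1][1],e[1][0]))+90)%180-90)
    print("   tri",tri(rs))
E
python3 seg.py
```

```text
tv px [202. 117.] xy [ 0.6235 -0.1751] dims 0.16533791665202024 0.044804097567260164 yaw 9.917553263858025
tv px [226. 147.] xy [ 0.6235 -0.1756] dims 0.16581958991999057 0.04331857633981786 yaw 10.724999798952553
   tri [ 0.6236 -0.1757  0.0165]
slim px [275. 200.] xy [ 0.4627 -0.3136] dims 0.15011465666036433 0.040357665598680606 yaw -17.01475723922711
slim px [303. 234.] xy [ 0.4631 -0.3133] dims 0.1509806312754375 0.04148863724653558 yaw -17.31648443242331
   tri [ 0.4618 -0.3138  0.0079]
tube px [267. 110.] xy [ 0.6352 -0.2972] dims 0.0830215640172035 0.026115835340196483 yaw 5.5622464957327225
tube px [297. 140.] xy [ 0.6351 -0.2971] dims 0.08423100077561818 0.028388097323186805 yaw 5.284615394176399
   tri [ 0.6352 -0.2972  0.0168]
```

```bash
cat > tray.py <<'E'
from h import *
import pickle
np.set_printoptions(precision=4,suppress=True)
T=[]
for p in [(.54,.10,.42),(.50,.06,.36)]:
    manip.goto(p,[180,0,25.2]) if not T else manip.move_linear(p,.2)
    manip.sleep(.15); c=cam("wrist"); T.append((c,imaging.get_image("wrist")))
    m={k:finder.mark_of("wrist",k) for k in("remote_bin","tube_bin","tube_yellow_center")}
    print({k:(np.round(v[0]["centre"],1),round(v[0]["p"],2)) for k,v in m.items() if v}); T[-1]+=(m,)
pickle.dump(T,open("T.pkl","wb"))
for k in T[0][2]:
    if T[0][2][k] and T[1][2][k]: print(k,tri([ray(t[0],t[2][k][0]["centre"]) for t in T]))
print(manip.observe()["time_s"])
x,y,a,tr,d=np.load("cab.npy"); L=lambda u,v,z:(x+np.cos(a)*u-np.sin(a)*v,y+np.sin(a)*u+np.cos(a)*v,z)
out=[]
f=-.11-tr
for c,im,m in T:
    o=cv2.resize(im,None,fx=1.5,fy=1.5)
    for P in [[L(f,.1455,.162),L(f,-.1455,.162)],[L(-.11,.1605,.2),L(-.11,-.1605,.2)],[L(f+.01,-.137,.128),L(f+.199,-.137,.128),L(f+.199,.028,.128),L(f+.01,.028,.128),L(f+.01,-.137,.128)]]:
        cv2.polylines(o,[np.int32(proj(c,P)*1.5)],False,(255,0,255),1)
    out.append(o)
save("t0",out[0])
E
python3 tray.py
```

```text
{'remote_bin': (array([283.9, 152.2]), 0.93), 'tube_bin': (array([192.2, 149. ]), 0.68), 'tube_yellow_center': (array([189.9, 121.6]), 0.92)}
{'remote_bin': (array([277.8, 115.2]), 0.96), 'tube_bin': (array([170.2, 114.4]), 0.82), 'tube_yellow_center': (array([165.9,  78.5]), 0.6)}
remote_bin [0.5803 0.0662 0.1521]
tube_bin [0.5209 0.1962 0.1134]
tube_yellow_center [0.5612 0.2105 0.1402]
6.95
```

View pics/t0.png

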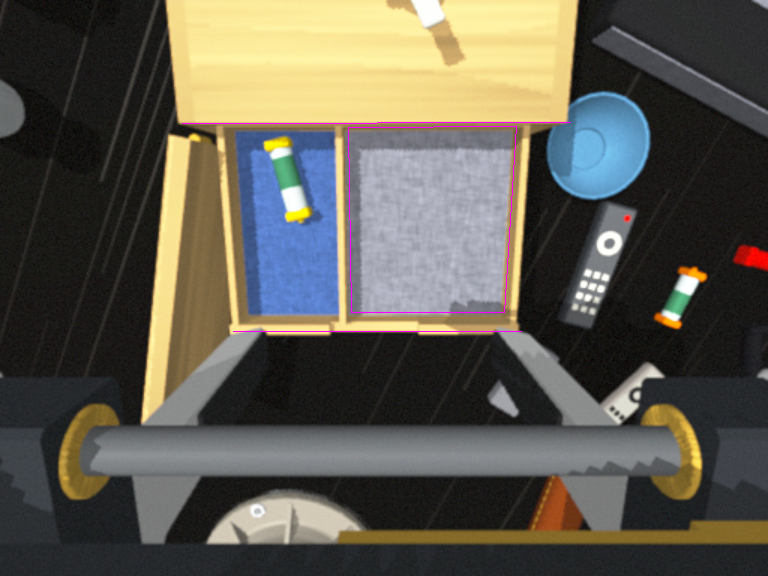

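The overlay matches the tray to within about 2 mm: wide compartment at px (350-515, 128-313). The yellow tube takes up the rear of the blue compartment (rows 140-220), so the front half is free. Now I pick the TV remote and place it.

```bash
cat > pp.py <<'E'
from h import *
np.set_printoptions(precision=4,suppress=True)
x,y,a,tr,d=np.load("cab.npy"); A=np.degrees(a); f=-.11-tr
L=lambda u,v,z:np.array((x+np.cos(a)*u-np.sin(a)*v,y+np.sin(a)*u+np.cos(a)*v,z))
def pick(px,py,yaw,op,z,N,up=.25):
    gripper_to(op,N)
    manip.goto((px,py,.10),[180,0,yaw]); manip.move_linear((px,py,z),.12)
    gripper_to(0,N); manip.move_linear((px,py,up),.2)
    o=manip.observe(); print("held",o["opening"],o["gripper_force"],o["time_s"])
    return o["opening"]
def place(u,v,yaw,z,op,up=.25):
    p=L(u,v,z)
    manip.goto((p[0],p[1],up),[180,0,yaw]); manip.move_linear((p[0],p[1],z+.012),.15)
    hit=manip.move_linear(p,.03,until_force=5)
    o=manip.observe(); print("down",hit,o["position"],o["wrist_force"])
    gripper_to(op); manip.sleep(.1); manip.move_linear((p[0],p[1],up),.2); print(manip.observe()["time_s"])
E
python3 - <<'E'
from pp import *
if pick(.6235,-.1753,10.3,.075,.005,20)>.03: place(f+.1045,-.0545+.036,A,.134,.056)
E
```

```text
held 0.043903116375601514 19.99975562095642 11.7583
down False [0.5688 0.0946 0.1339] [ 0.6891  0.4163 -1.6129]
15.475
```

Run:
```python
from pp import *
if pick(.463,-.3135,-17.2,.066,.005,15)>.025:
    place(f+.1045,-.0545-.036,A,.134,.048)
    if .015<pick(.6352,-.2972,5.4,.05,.004,10)<.03:
        q=[manip.inverse_kinematics(L(f+.053,.085,.25),[180,0,A+s]) for s in(90,-90)]
        q0=np.array(manip.observe()["joint_pos"]); print(q)
        s=min((np.abs(np.array(k)-q0).max(),t) for k,t in zip(q,(90,-90)) if k is not None)[1]
        place(f+.053,.085,A+s,.1335,.046)
c=cam("wrist"); save("after",cv2.resize(imaging.get_image("top")[120:290,150:400],(800,544),interpolation=3))
```

```text
held 0.03589475252635022 14.982807040214539 20.4083
down False [0.5995 0.0294 0.1339] [ 0.3011  0.0683 -0.3496]
24.4417
held 0.020672226282553233 9.999601542949677 28.95
[array([  5.2049,   8.7888, -34.758 , 108.4924,   5.5441,  64.3735,
        -6.466 ]), None]
down False [0.4782 0.1664 0.1334] [ 0.792  -0.2478 -0.2232]
33.5583
```

View pics/after.png

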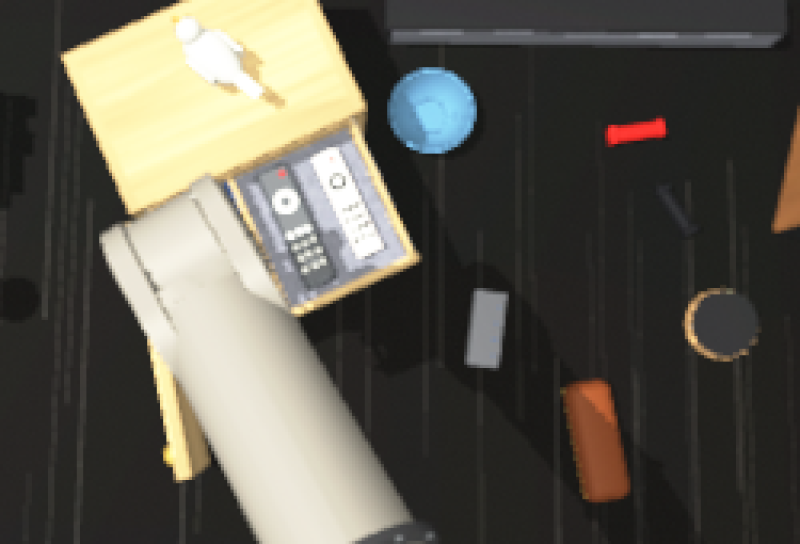

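The remotes lie side by side, buttons up, at (295,225) and (345,205); the arm hides the blue compartment. I'll check the tube with the wrist camera while moving to the push start, then push the tray.

Run:
```python
from pp import *
gripper_to(0)
manip.goto(L(f-.022,0,.36),[180,0,A]); manip.sleep(.1)
c=cam("wrist"); im=imaging.get_image("wrist"); save("w3",cv2.resize(im,(768,576)))
for k in("tube_orange_center","tube_yellow_center"):
    for m in finder.mark_of("wrist",k)[:2]:
        P=atz(c,m["centre"],.14)[:2]-L(f+.1045,.085,0)[:2]; print(k,m["p"],P@[np.cos(a),np.sin(a)],P@[-np.sin(a),np.cos(a)])
print(manip.observe()["time_s"])
```

```text
tube_orange_center 0.85 -0.05202271657493241 -0.0011190392173369456
tube_orange_center 0.5 0.04291011635264826 0.003559322184377924
tube_yellow_center 0.87 0.04465998084133585 0.001065762707486285
tube_yellow_center 0.47 -0.0004460661605617413 -0.10145970524440158
35.875
```

View pics/w3.png

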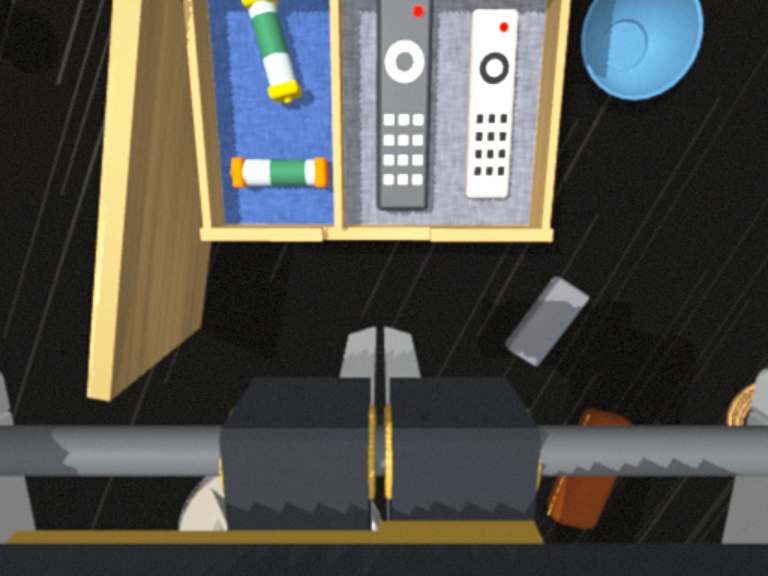

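Everything lies flat: orange tube at (279,172), yellow at (272,50), remotes at (404,100) and (492,100). Push the tray home.

Run:
```python
from pp import *
manip.move_linear(L(f-.024,0,.137),.2)
U=lambda:np.linalg.solve(np.array([[np.cos(a),-np.sin(a)],[np.sin(a),np.cos(a)]]),np.array(manip.observe()["position"][:2])-[x,y])
h=manip.move_linear(L(-.145,0,.137),.08,until_force=14); print(h,U(),manip.observe()["wrist_force"])
h=manip.move_linear(L(-.100,0,.137),.03,until_force=14); print(h,U(),manip.observe()["wrist_force"],manip.observe()["time_s"])
```

```text
False [-0.1451  0.0001] [-0.5918  0.0477 -1.3742]
True [-0.1185  0.    ] [ 0.9131 -0.2362 -0.0304] 40.5083
```

Tray hit its stop with the fingers at -0.1185 (half width 8.5 mm), so the panel is flush. Next the door: check IK along the arc first, then go.

```bash
cat > door.py <<'E'
from pp import *
def D(dd,o,z,u=.19): return L(-.121-u*np.sin(dd)-o*np.cos(dd), .1605-u*np.cos(dd)+o*np.sin(dd), z)
Z=.15
yaw=lambda dd,s:A-np.degrees(dd)+s
best=None
for s in (180,0,90,-90):
    for fix in (0,1):
        Q=[manip.inverse_kinematics(D(t,.0165,Z),[180,0,yaw(t if not fix else .8,s)]) for t in np.linspace(d,0,8)]
        print(s,fix,[None if q is None else np.round(q[[0,6]]).tolist() for q in Q])
E
python3 - <<'E'
from door import *
manip.move_linear(L(-.16,0,.137),.1); manip.move_linear(L(-.18,0,.33),.25)
print(manip.observe()["time_s"],manip.observe()["joint_pos"])
for s in(180,0,90,-90): 
    q=manip.inverse_kinematics(D(d,.05,.33),[180,0,yaw(d,s)]);print(s,q)
E
```

```text
180 0 [[0.0, -42.0], [9.0, -21.0], [17.0, -1.0], [23.0, 16.0], [27.0, 32.0], [29.0, 45.0], [29.0, 58.0], [27.0, 71.0]]
180 1 [[10.0, 10.0], [17.0, 17.0], [22.0, 24.0], [25.0, 28.0], [27.0, 30.0], [27.0, 31.0], [25.0, 31.0], [22.0, 30.0]]
0 0 [[9.0, 134.0], [21.0, 152.0], [-84.0, -156.0], [-11.0, -152.0], [-6.0, -134.0], [-2.0, -118.0], [1.0, -104.0], [2.0, -90.0]]
0 1 [[-57.0, -151.0], [-17.0, -152.0], [-12.0, -146.0], [-9.0, -140.0], [-6.0, -136.0], [-5.0, -133.0], [-5.0, -132.0], [-6.0, -132.0]]
90 0 [[-16.0, -127.0], [-8.0, -106.0], [-0.0, -86.0], [6.0, -67.0], [11.0, -50.0], [14.0, -35.0], [16.0, -22.0], [16.0, -9.0]]
90 1 [[-6.0, -73.0], [0.0, -66.0], [5.0, -60.0], [9.0, -55.0], [11.0, -52.0], [12.0, -50.0], [11.0, -50.0], [9.0, -50.0]]
-90 0 [[16.0, 39.0], [16.0, 66.0], [22.0, 86.0], [26.0, 105.0], [29.0, 121.0], [29.0, 135.0], [-59.0, -156.0], [-43.0, -153.0]]
-90 1 [[9.0, 100.0], [16.0, 108.0], [22.0, 114.0], [26.0, 117.0], [29.0, 119.0], [29.0, 119.0], [28.0, 118.0], [26.0, 117.0]]
41.9917 [  2.947   13.5185 -25.2662  92.5484   5.8856  75.4987 -88.0164]
180 [ -3.0001   2.1855 -44.2018 105.1266   1.5905  73.3123 -35.1516]
0 [-115.884    -9.4239   63.7167  109.6878    8.7552   74.6876  137.6796]
90 [ -11.6615    1.5497  -35.3167  105.497     0.9356   73.2405 -124.7518]
-90 [  3.8157   2.8066 -51.3039 104.8624   2.2855  73.3945  54.3782]
```

Run:
```python
from door import *
manip.goto(D(d,.05,.33),[180,0,yaw(d,180)])
manip.move_linear(D(d,.05,Z),.2)
h=False
for t in [d+.08]+list(np.linspace(d,0.1,18)):
    h=manip.move_linear(D(t,.0165,Z),.12,frame=[180,0,yaw(t,180)],until_force=15)
    if h: print("hit",t,manip.observe()["wrist_force"],manip.observe()["position"]); break
print(manip.observe()["time_s"],manip.observe()["wrist_force"])
if not h:
    for t,o in((.03,.0165),(0,.0115)):
        h=manip.move_linear(D(t,o,Z),.03,frame=[180,0,yaw(t,180)],until_force=8); print(h)
    o=manip.observe(); print(o["position"]-D(0,.0165,Z),o["wrist_force"],o["time_s"])
```

```text
180 0 [[-4.0, -41.0], [2.0, -19.0], [8.0, 2.0], [13.0, 21.0], [17.0, 37.0], [20.0, 52.0], [22.0, 64.0], [21.0, 77.0]]
180 1 [[1.0, 14.0], [6.0, 22.0], [11.0, 28.0], [15.0, 33.0], [17.0, 36.0], [18.0, 36.0], [18.0, 36.0], [16.0, 35.0]]
0 0 [[9.0, 134.0], [21.0, 152.0], [-84.0, -156.0], [-6.0, -154.0], [-2.0, -135.0], [0.0, -119.0], [2.0, -104.0], [2.0, -90.0]]
0 1 [[-57.0, -151.0], [-11.0, -153.0], [-7.0, -147.0], [-4.0, -141.0], [-2.0, -137.0], [-1.0, -135.0], [-1.0, -134.0], [-2.0, -134.0]]
90 0 [[-12.0, -128.0], [-6.0, -107.0], [-0.0, -86.0], [4.0, -66.0], [7.0, -49.0], [10.0, -33.0], [11.0, -19.0], [11.0, -6.0]]
90 1 [[-6.0, -73.0], [-1.0, -66.0], [3.0, -59.0], [5.0, -54.0], [7.0, -50.0], [8.0, -48.0], [7.0, -48.0], [6.0, -48.0]]
-90 0 [[4.0, 46.0], [16.0, 66.0], [22.0, 86.0], [26.0, 105.0], [29.0, 121.0], [29.0, 135.0], [-59.0, -156.0], [-43.0, -153.0]]
-90 1 [[9.0, 100.0], [16.0, 108.0], [22.0, 114.0], [26.0, 117.0], [29.0, 119.0], [29.0, 119.0], [28.0, 118.0], [26.0, 117.0]]
49.9333 [-1.0273  0.5365 -0.002 ]
False
True
[ 0.      0.0001 -0.0006] [-1.7301 -1.8244  2.5496] 50.8333
```

The door met its stop exactly at the predicted shut plane. Retreat and look.

Run:
```python
from pp import *
import h as H
p=np.array(manip.observe()["position"]); n=np.array([np.cos(a),np.sin(a),0])
manip.move_linear(p-.04*n,.08); manip.move_linear(p-.04*n+[0,0,.15],.25)
manip.goto((.35,-.40,.4),[180,0,25])
c={k:cam(k) for k in("scene","top")}; o=[]
for k,(r0,r1,c0,c1) in {"scene":(90,290,180,400),"top":(90,250,150,326)}.items():
    im=cv2.resize(imaging.get_image(k),None,fx=3,fy=3,interpolation=3)
    P=[L(-.129,.16,.198),L(-.129,-.158,.198),L(-.113,-.158,.198),L(-.113,.16,.198)]
    cv2.polylines(im,[np.int32(proj(c[k],P)*3)],True,(255,0,255),1)
    o.append(cv2.resize(im[r0*3:r1*3,c0*3:c1*3],(400,364)))
save("end",np.hstack(o)); print(manip.observe()["time_s"],manip.observe()["wrist_force"])
```

```text
54.35 [-0.3782 -0.4426 -0.205 ]
```

View pics/end.png

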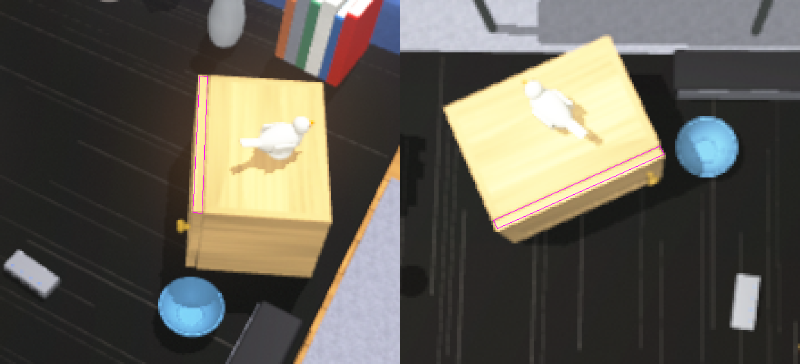

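The door's top edge coincides with the predicted shut outline in both views: scene px (193-208, 75-212), top px (495-662, 148-230). The bird, bowl and hub look undisturbed. Handing in.

```bash
python3 -c "
from h import *
print(workorder.close_job())"
```

```text
the job is handed in; nothing more can be done
None
```

I handed the job in at about 54 s (limit 72 s): both remotes and the orange tube are in their compartments, the tray reached its stop, and the door looks shut in both camera views; no verdict was returned.

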